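# Hold the sprung extraction gate half open

## Robot

A 6-joint arm with a two-finger parallel gripper is mounted at the origin on the work surface. World frame = base frame: x ahead of the robot, y to its left, z up, the work surface at z = 0. Lengths are in m, angles in rad, forces in N, time in s.
With the tool pointing down it reaches from about 0.3 to 0.875 m from the base axis. Payload 6.4 kg.
Tool frame: the origin (TCP) lies on the centre line of the jaws, within the pads' length; the fingertips stand 22 mm ahead of it and the grasp point (between the pads) lies 3 mm ahead of it; z points along the fingers, y is the line along which they close (so a half turn about z gives the same grasp; the last joint's range is limited). The gripper opens to 85 mm and grips with 20 to 120 N. Pads are 22 mm wide; open, the fingers measure 114 mm over their backs; the gripper's body (76 mm by 85 mm) begins 54 mm behind the grasp point. The pads swing forward as they close: fully open they stand 13 mm farther back than shut.
Start: joints at [0.968, 0.181, 1.607, -0, 1.354, -0.206], TCP at [0.222, 0.53, 0.253] pointing down, gripper open.
Joint ranges: [-2.99, 2.99], [-0.89, 2.07], [0.3, 2.58], [-1.14, 4.28], [0, 2.63], [-3.12, 3.12]. Speed limits (rad/s): [2.57, 2.57, 3.01, 3.14, 3.14, 3.14].

## Interface

Orientations are given as a unit quaternion [w, x, y, z].
In Python, from bench import ctrl gives the robot as it stands. The module is installed in compiled form; this text tells all that it offers.
- The arm moves only by the tool servo_tool, never from a script. Its argument "commands" is a list of rows, each a list of 3 entries, a list of its own where there are three numbers: the shift along the tool's x, y, z in mm, then the turn about the tool's z in rad, then the finger opening in mm, from 0 to 85.4. In form: [[[dx, dy, dz], turn, jaw], ...]. A call has 1 to 20 rows; each row shifts and turns the commanded pose from where the row before left it, along the tool's axes as they then stand; what a row does not reach is not made up. A row lasts 1/8 s, in which the tool goes at most 62.5 mm and 10.7 degrees, less where a joint would pass 70% of its speed; a pose out of reach is approached as far as the arm can. A call with a gripper value outside its range is refused whole. The fingers move at their own pace and stop on an object; the grip force is fixed at half the most. Time passes only in rows, so rows that do not move let the fingers close. It gives the time, the measured TCP pose, the force, the opening and the grip force at its end, in the units of the state.
- ctrl.get_obs(): the state, without advancing time (a new reading comes with each control period).
- ctrl.camera(name): name is "scene" or "top" or "wrist"; returns a dict with "color" (480x640x3 uint8, red, green, blue), "z_map" (480x640 float32, m along the optical axis (not along the pixel's ray), 0 where there is no reading), "fx", "fy", "cx", "cy" (pixels), "R" (3x3) and "t" (3): a world point X has camera coordinates R X + t. Camera axes: x right, y down, z forward; pixel columns grow to the right and rows downward; lengths in m; the calibration is good to about 2 mm. A picture is of the moment at which its call begins.
- ctrl.hand_in(): hands the job in; it is judged then, once.
The state is a dict: "time_s": time; "q": joint angles; "dq": joint speeds; "joint_efforts": joint torques, N m; "eef_pos": TCP position; "eef_rot": TCP orientation; "wrist_force": force on the tool from outside, world axes, zero at the start; "torque": the same for the moment, N m; "opening": opening from 0.0 (shut) to 1.0 (fully open); "grasp_force": force on a finger pad.
Only numpy, scipy, OpenCV 4.12 (cv2) and the standard library are available. Lean on these libraries where they do the work, as an engineer would, in place of code of your own. Each camera call takes 0.05 s, during which the arm holds its last target. There are 200 camera calls.

## Task

Lift the blue lid of the grey extraction gate box by its black bar handle until it rests open on its stop, and let go of it. Then slide the red-tabbed sprung gate inside towards the duct end of the box to half its travel, so that the white line on the tab lines up with the red marks on the two guide rails, and finish while still holding it there against its spring. Leave the pots and tools around the box where they stand.

Things in the scene. Friction and masses are not known exactly. Their poses are not given: they have to be found in the camera images.
- gate_box: Grey metal box, 240 (x) x 200 (y) x 80 mm high, walls 6 mm, fixed to the bench, yaw up to 0.45 rad either way. Origin: centre of its underside, on the bench; x along the gate's travel, y from the lid's hinge side to its handle side, z up. Inner deck 30 mm above the bench. At its +x end two brass spring tubes (x 80 to 114, tops 49 mm above the bench) and outside a duct elbow to x = 222 mm.
- lid (a joint): Hinge angle of the lid, rad: 0 shut, 1.75 resting on its stop (leaning 10 degrees past upright). The hinge turns freely about the box's x axis at box y = -100 mm, 80.5 mm above the bench; short of upright the lid falls shut, past it it falls onto the stop.
- lid_handle (a point): Middle of the black bar handle on the lid: a round bar 10 mm thick, 100 mm long, parallel to the hinge, on a post at each end, 170 mm from the hinge, its centreline 45 mm out from the lid's outer face; 131.5 mm above the bench when shut. Axes fixed to the lid: x along the hinge, y from hinge to handle edge, z out of its outer face (up when shut).
- lid_hinge (a point): Middle of the hinge line, on the underside of the blue lid (240 x 200 x 6 mm, 0.29 to 0.47 kg with handle). Same axes as lid_handle. The handle's centreline lies at y = 170, z = 51 mm from here.
- gate (a joint): Travel of the gate along the box's +x, m: 0 closed (rest), 0.070 fully open against the end, 0.035 half travel. A spring always pushes it back to 0: 4 N at 0, 11 N at half, 18 N at 0.070 (200 N/m), plus about 0.6 N friction.
- tab_top (a point): Centre of the top face of the gate's red upright tab, on its white line; gate_box's axes. Tab to pinch or push: 14 (x) x 36 (y) x 40 mm high, its top 74.5 mm above the bench, on the steel gate plate (75 x 90 mm, 4 mm thick, top 34.5 mm above the bench). It goes from box x = -35 mm (closed) to +35 mm, at box y = +20 mm.
- half_mark (a point): Fixed point where tab_top is at half travel: box x = 0, y = +20 mm, 74.5 mm above the bench; gate_box's axes. It lies level in x with the red marks across the two steel guide rails (160 mm long, 10 mm wide, centred at box y = -32 and +72 mm, tops 39 mm above the bench).
- bowl: Bystander: white bowl, 96 mm across, 50 mm high, beside the box's handle side. Origin: centre of its underside, as for all bystanders unless said.
- mug: Bystander: clay-coloured mug, 76 mm across, 85 mm high, beyond the box's hinge side.
- mould: Bystander: white plaster mould block, 90 x 70 x 50 mm, beside the box's handle side.
- spatula: Bystander: spatula 200 mm long lying on the bench beyond the box's hinge side, origin near its middle, its x along its length.
- glaze_jar: Bystander: white jar with green cap, 70 mm across, 90 mm high.
- vase: Bystander: white vase, 90 mm across, 125 mm high.
- plaster_bat: Bystander: round white plaster disc, 120 mm across, 22 mm thick.

How it is judged:
On the way, in this order (a step that is already met when the one before it is completed fails the run):
1. the lid rests open on its stop, let go (value of joint lid above 1.7 rad and contact force between lid and the fingers below 0.5 N and contact force between lid and the arm below 0.5 N), for 0.2 s.
2. the gate is held at half travel by the fingers (value of joint gate between 0.029 and 0.041 m and value of joint lid above 1.7 rad and contact force between gate and the fingers above 4 N), for 0.3 s.
At the end, for the whole second after the job is handed in: The gate stands still at half travel (35 mm, within 6 mm), held against its spring by the fingers on the red tab (more than 4 N); the lid rests on its stop (over 1.70 rad) untouched by the robot (all of step 2 and contact force between lid and the fingers below 0.5 N and contact force between lid and the arm below 0.5 N and velocity of joint gate between -0.01 and 0.01 m/s); the arm keeps its last pose, push and grip.
It fails at once if a pot or tool around the box is moved more than 3 cm (distance of any of bowl, mug, mould, spatula, glaze_jar, vase, plaster_bat from where it was at the start of the episode above 0.03 m).
It also fails if it takes over 61 s, if anything falls off the work surface, if the arm or the gripper's body presses on something with over 40 N, if the wrist force passes 120 N, or if a joint passes its speed limit or range.

## Working session

There is one attempt and no reset: what is moved stays moved. The work goes in short steps, Python scripts to look and compute and a tool call to move; the robot and the scene stay as the last step left them, time stands still between calls to the robot, and variables do not carry over. Pictures are saved under pics/ and viewed, at most 10 in all, crops included, and the job is handed in when it is done.

Besides the shell and the picture viewer there is one more tool, called after "Request:" as name(argument=value, ...), one argument or row to a line, values as JSON. servo_tool: Moves the arm, as the interface text tells. Its arguments: {"type":"object","properties":{"commands":{"type":"array"}},"required":["commands"]}

```bash
mkdir -p pics; cat > h.py <<'E'
import numpy as np, cv2
from bench import ctrl
def shot(n,f):
    c=ctrl.camera(n); cv2.imwrite('pics/'+f,c['color'][:,:,::-1]); return c
def cloud(c):
    v,u=np.mgrid[:480,:640]; z=c['z_map']
    P=np.stack([(u-c['cx'])/c['fx']*z,(v-c['cy'])/c['fy']*z,z],-1)
    return (P-c['t'])@c['R']
def hsv(c): return cv2.cvtColor(c['color'],cv2.COLOR_RGB2HSV)
E
python3 - <<'E'
from h import *
c=shot('top','top1.png'); s=shot('scene','scene1.png')
np.set_printoptions(precision=4,suppress=True)
for n,k in (('top',c),('scene',s)):
    H=hsv(k); m=(H[...,0]>95)&(H[...,0]<130)&(H[...,1]>100)&(H[...,2]>60)
    P=cloud(k)[m&(k['z_map']>0)]
    print(n,m.sum(),-k['R'].T@k['t'],np.median(P,0))
    Q=P[abs(P[:,2]-np.median(P[:,2]))<.006]
    r=cv2.minAreaRect((Q[:,:2]*1000).astype(np.float32)); print(r,cv2.boxPoints(r))
o=ctrl.get_obs(); print(o['eef_pos'],o['eef_rot'],o['time_s'])
E
```

```text
top 8513 [ 0.3444 -0.0021  1.3962] [0.5936 0.0558 0.0831]
((544.5119018554688, 0.0816802978515625), (198.19419860839844, 239.45632934570312), 73.13325500488281) [[ 401.1815  -60.0137]
 [ 630.3369 -129.4912]
 [ 687.8423   60.1771]
 [ 458.6869  129.6546]]
scene 7010 [1.0298 0.4093 0.8466] [0.5552 0.0023 0.0864]
((545.3568725585938, 0.3961181640625), (201.32363891601562, 240.23995971679688), 73.50737762451172) [[ 401.602   -62.023 ]
 [ 631.9576 -130.2252]
 [ 689.1118   62.8152]
 [ 458.7562  131.0174]]
[0.2219 0.5299 0.2524] [-0.0003  0.1971  0.9804 -0.0007] 0.1
```

View pics/top1.png

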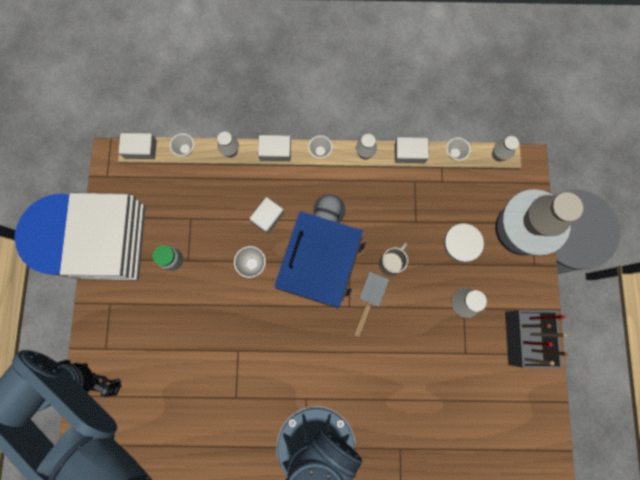

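View pics/scene1.png

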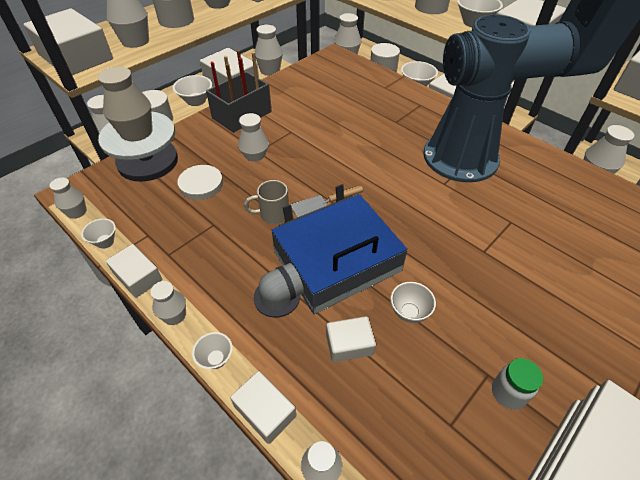

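The top view shows the lid centred at (319,259), its handle at (296,250) and the duct at (329,207). The bowl is at (250,262), the mould at (266,214), the mug at (394,260) and the spatula at (372,295). So box +x points away from the base, yawed about -0.29, and the handle is on the left. The scene view agrees, with the handle at (356,252).

```bash
cat >> h.py <<'E'
from scipy.spatial.transform import Rotation as Ro
np.set_printoptions(precision=4,suppress=True)
C=np.array([.545,.0002]); YAW=-.292
ex=np.array([np.cos(YAW),np.sin(YAW)]); ey=np.array([-ex[1],ex[0]])
def b2w(x,y,z): return np.r_[C+x*ex+y*ey,z]
def w2b(p): d=np.asarray(p)[...,:2]-C; return np.stack([d@ex,d@ey,np.asarray(p)[...,2]],-1)
def tool():
    o=ctrl.get_obs(); w,x,y,z=o['eef_rot']; return o,Ro.from_quat([x,y,z,w]).as_matrix()
def shift(p):
    o,R=tool(); return 1000*R.T@(np.asarray(p)-o['eef_pos'])
def plane(c,uv,z):
    o=-c['R'].T@c['t']; d=np.c_[(uv[:,0]-c['cx'])/c['fx'],(uv[:,1]-c['cy'])/c['fy'],np.ones(len(uv))]@c['R']
    return o+d*((z-o[2])/d[:,2])[:,None]
E
python3 - <<'E'
from h import *
for n in('top','scene'):
    c=ctrl.camera(n); V=hsv(c)[...,2]
    v,u=np.mgrid[:480,:640]; uv=np.c_[u[V<45],v[V<45]]
    B=w2b(plane(c,uv,.1345)); k=(abs(B[:,0])<.06)&(abs(B[:,1]-.07)<.025)
    r=cv2.minAreaRect((B[k][:,:2]*1000).astype(np.float32)); print(n,k.sum(),B[k].mean(0),np.median(B[k],0),r)
t=b2w(0,.07,.19); print(t,shift(t)); o,R=tool(); print(R, R[:,1], 'ey',ey)
E
```

```text
top 55 [-0.0003  0.0682  0.1345] [0.0006 0.0685 0.1345] ((-3.1915245056152344, 67.64575958251953), (104.61610412597656, 6.941277980804443), 0.9281065464019775)
scene 244 [0.0009 0.0742 0.1345] [-0.0019  0.0728  0.1345] ((3.7635498046875, 80.41268157958984), (27.609739303588867, 112.10242462158203), 89.81000518798828)
[0.5652 0.0672 0.19  ] [-495.3713 -294.2113   62.8923]
[[-0.9223  0.3865 -0.0007]
 [ 0.3865  0.9223 -0.0009]
 [ 0.0003 -0.0011 -1.    ]] [ 0.3865  0.9223 -0.0011] ey [0.2879 0.9577]
```

Request:
servo_tool(
  commands=[
    [[-33,-19.6,4.2],0,85],
    [[-33,-19.6,4.2],0,85],
    [[-33,-19.6,4.2],0,85],
    [[-33,-19.6,4.2],0,85],
    [[-33,-19.6,4.2],0,85],
    [[-33,-19.6,4.2],0,85],
    [[-33,-19.6,4.2],0,85],
    [[-33,-19.6,4.2],0,85],
    [[-33,-19.6,4.2],0,85],
    [[-33,-19.6,4.2],0,85],
    [[-33,-19.6,4.2],0,85],
    [[-33,-19.6,4.2],0,85],
    [[-33,-19.6,4.2],0,85],
    [[-33,-19.6,4.2],0,85],
    [[-33,-19.6,4.2],0,60],
    [[0,0,0],-0.104,60],
    [[0,0,0],0,60],
  ],
)

```text
time_s: 2.33
eef_pos: [0.565, 0.0675, 0.1898]
eef_rot: [-0.0, 0.147, 0.989, 0.0]
wrist_force: [-0.0, 0.4, 0.2]
opening: 0.703
grasp_force: 0.0
```

```bash
python3 - <<'E'
from h import *
o,R=tool(); print(o['time_s'],o['eef_pos'],w2b(o['eef_pos']),R[:,1],o['q'],shift(b2w(0,.07,.1345)),o['wrist_force'],o['opening'])
c=shot('wrist','w1.png')
E
```

```text
2.325 [0.565  0.0675 0.1898] [-0.0002  0.0702  0.1898] [ 0.2902  0.957  -0.0001] [-0.0897  0.2324  1.6803  0.0001  1.2297 -1.366 ] [-0.2352 -0.1927 55.3497] [-0.0149  0.4491  0.1621] 0.7030337501639087
```

View pics/w1.png

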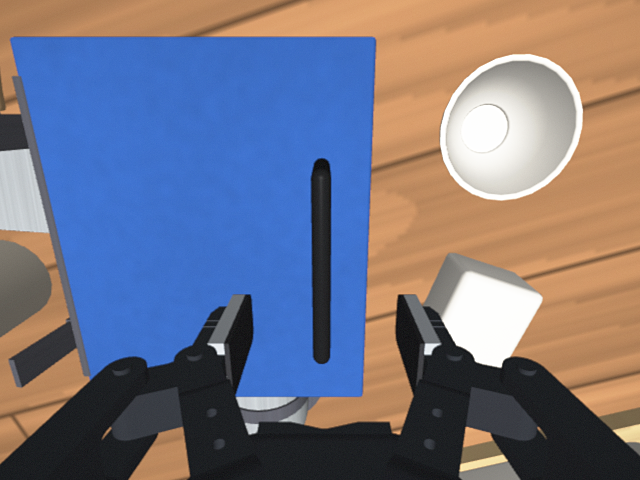

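The wrist view shows the bar at column 321, centred between the pads and parallel to them. Next I descend and grip.

Request:
servo_tool(
  commands=[
    [[0,0,14],0,60],
    [[0,0,14],0,60],
    [[0,0,14],0,60],
    [[0,0,13],0,60],
    [[0,0,0],0,30],
    [[0,0,0],0,0],
    [[0,0,0],0,0],
    [[0,0,0],0,0],
    [[0,0,0],0,0],
    [[0,0,0],0,0],
  ],
)

```text
time_s: 3.62
eef_pos: [0.5651, 0.066, 0.136]
eef_rot: [0.0, 0.146, 0.989, -0.002]
wrist_force: [-3.0, -8.6, 1.0]
opening: 0.089
grasp_force: 58.5
```

```bash
python3 - <<'E'
from h import *
o,R=tool(); b=w2b(o['eef_pos'])*1000; print(b,o['grasp_force'],o['opening'],o['wrist_force'])
th=np.linspace(0,1.72,33); y=-100+170*np.cos(th)-51*np.sin(th); z=83.5+170*np.sin(th)+51*np.cos(th)
y+=0; d=np.c_[np.diff(y),-np.diff(z)]; print(d.round(1).tolist()); print(y[-1],z[-1],y[0],z[0])
E
```

```text
[  0.2766  68.7685 136.0136] 58.46056580543518 0.08864977051591157 [-2.9694 -8.6304  0.9627]
[[-3.0, -9.1], [-3.5, -8.9], [-3.9, -8.7], [-4.4, -8.5], [-4.8, -8.2], [-5.3, -7.9], [-5.7, -7.6], [-6.1, -7.3], [-6.5, -7.0], [-6.9, -6.6], [-7.2, -6.3], [-7.5, -5.9], [-7.8, -5.4], [-8.1, -5.0], [-8.4, -4.6], [-8.6, -4.1], [-8.8, -3.6], [-9.0, -3.2], [-9.2, -2.7], [-9.3, -2.2], [-9.4, -1.7], [-9.5, -1.2], [-9.5, -0.7], [-9.5, -0.2], [-9.5, 0.4], [-9.5, 0.9], [-9.4, 1.4], [-9.4, 1.9], [-9.2, 2.4], [-9.1, 2.9], [-8.9, 3.4], [-8.7, 3.8]]
-175.7039971123716 244.0300745069597 70.0 134.5
```

Request:
servo_tool(
  commands=[
    [[0,-4.2,-9.1],0,0],
    [[0,-3.5,-8.9],0,0],
    [[0,-3.9,-8.7],0,0],
    [[0,-4.4,-8.5],0,0],
    [[0,-4.8,-8.2],0,0],
    [[0,-5.3,-7.9],0,0],
    [[0,-5.7,-7.6],0,0],
    [[0,-6.1,-7.3],0,0],
    [[0,-6.5,-7.0],0,0],
    [[0,-6.9,-6.6],0,0],
    [[0,0,0],0,0],
  ],
)

```text
time_s: 5.0
eef_pos: [0.5509, 0.0194, 0.2167]
eef_rot: [0.001, 0.146, 0.989, 0.001]
wrist_force: [2.6, 5.3, 3.2]
opening: 0.092
grasp_force: 58.9
```

```bash
python3 - <<'E'
from h import *
o,R=tool(); b=w2b(o['eef_pos'])*1000; print(b,o['grasp_force'],o['opening'],o['wrist_force'],o['torque'])
E
```

```text
[  0.1212  20.0427 216.7481] 58.874940276145935 0.09214655137943087 [2.6044 5.3305 3.1551] [ 0.8275 -0.5214 -0.0589]
```

Request:
servo_tool(
  commands=[
    [[0,-7.2,-6.3],0,0],
    [[0,-7.5,-5.9],0,0],
    [[0,-7.8,-5.4],0,0],
    [[0,-8.1,-5.0],0,0],
    [[0,-8.4,-4.6],0,0],
    [[0,-8.6,-4.1],0,0],
    [[0,-8.8,-3.6],0,0],
    [[0,-9.0,-3.2],0,0],
    [[0,-9.2,-2.7],0,0],
    [[0,-9.3,-2.2],0,0],
    [[0,-9.4,-1.7],0,0],
    [[0,-9.5,-1.2],0,0],
    [[0,0,0],0,0],
  ],
)

```text
time_s: 6.62
eef_pos: [0.521, -0.0794, 0.263]
eef_rot: [0.001, 0.146, 0.989, 0.001]
wrist_force: [0.1, 4.7, 10.6]
opening: 0.096
grasp_force: 62.9
```

```bash
python3 - <<'E'
from h import *
o,R=tool(); b=w2b(o['eef_pos'])*1000; print(b,o['grasp_force'],o['opening'],o['wrist_force'],o['torque'])
E
```

```text
[ -0.0408 -83.1079 263.0235] 62.900158166885376 0.096302404097059 [ 0.101   4.6567 10.5903] [ 0.9602 -0.1038  0.0253]
```

Request:
servo_tool(
  commands=[
    [[0,-9.5,0.3],0,0],
    [[0,-9.5,0.3],0,0],
    [[0,-9.5,0.6],0,0],
    [[0,-9.5,1.0],0,0],
    [[0,-9.4,1.4],0,0],
    [[0,-9.4,1.9],0,0],
    [[0,-9.2,2.4],0,0],
    [[0,-9.1,2.9],0,0],
    [[0,-8.9,3.4],0,0],
    [[0,-6,2.8],0,0],
    [[0,0,0],0,0],
  ],
)

```text
time_s: 8.0
eef_pos: [0.4945, -0.1671, 0.2452]
eef_rot: [0.0, 0.146, 0.989, -0.001]
wrist_force: [-0.4, -3.5, 6.5]
opening: 0.087
grasp_force: 66.9
```

```bash
python3 - <<'E'
from h import *
o,R=tool(); b=w2b(o['eef_pos'])*1000; print(b,o['grasp_force'],o['opening'],o['wrist_force'],o['torque'],o['q'])
shot('scene','s2.png')
E
```

```text
[  -0.2075 -174.7067  245.1648] 66.92152619361877 0.08698802652818255 [-0.3869 -3.5036  6.5154] [-0.4419 -0.0225  0.0161] [-0.5523  0.0689  1.7485 -0.0019  1.3229 -1.8294]
```

View pics/s2.png

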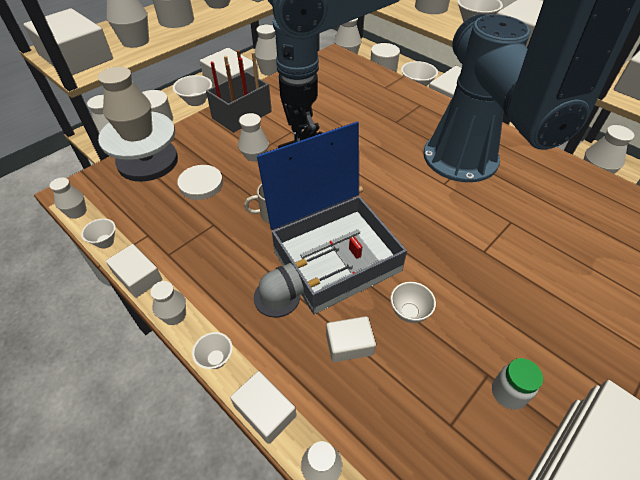

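The lid is upright and leaning past vertical, with the red tab visible at (356,246). Next I release it and go straight up.

Request:
servo_tool(
  commands=[
    [[0,0,0],0,28],
    [[0,-2,0],0,28],
    [[0,-2,0],0,28],
    [[0,0,0],0,28],
    [[0,0,0],0,28],
    [[0,0,-6],0,28],
    [[0,0,-10],0,28],
    [[0,0,-15],0,28],
    [[0,0,-20],0,28],
    [[0,0,-20],0,28],
    [[0,0,-20],0,28],
    [[0,0,-14],0,28],
    [[0,0,0],0,28],
  ],
)

```text
time_s: 9.68
eef_pos: [0.494, -0.1699, 0.3507]
eef_rot: [0.001, 0.146, 0.989, -0.001]
wrist_force: [0.2, -0.7, 0.1]
opening: 0.326
grasp_force: 0.0
```

```bash
python3 - <<'E'
from h import *
o,R=tool(); print(w2b(o['eef_pos'])*1000,o['opening'],o['wrist_force'])
c=ctrl.camera('scene'); H=hsv(c); m=(H[...,0]>95)&(H[...,0]<130)&(H[...,1]>100)&(H[...,2]>40)
B=w2b(cloud(c)[m]); B=B[(abs(B[:,0])<.115)&(B[:,2]>.1)&(B[:,2]<.3)&(abs(B[:,1]+.1)<.1)]
p=np.polyfit(B[:,2],B[:,1],1); print('lid',len(B),np.pi/2-np.arctan(p[0]),B[:,2].max())
H=H.astype(int); m=((H[...,0]<8)|(H[...,0]>172))&(H[...,1]>150)&(H[...,2]>80)
B=w2b(cloud(c)[m]); B=B[(abs(B[:,0])<.1)&(abs(B[:,1]-.02)<.03)&(B[:,2]>.045)]
print('tab',len(B),B.min(0),B.max(0),np.median(B[B[:,2]>.07],0))
print(shift(b2w(-.035,.02,.33)))
E
```

```text
[   0.165  -177.6018  350.6626] 0.32638690972379797 [ 0.2137 -0.6871  0.08  ]
lid 6638 1.7530650201603988 0.2790702194353639
tab 61 [-0.0411  0.0013  0.048 ] [-0.0281  0.0372  0.0785] [-0.0324  0.0213  0.0742]
[ 34.8881 197.484   19.3287]
```

Request:
servo_tool(
  commands=[
    [[3.5,19.75,0],0,40],
    [[3.5,19.75,0],0,40],
    [[3.5,19.75,0],0,40],
    [[3.5,19.75,0],0,40],
    [[3.5,19.75,0],0,40],
    [[3.5,19.75,0],0,40],
    [[3.5,19.75,0],0,40],
    [[3.5,19.75,0],0,40],
    [[3.5,19.75,0],0,40],
    [[3.5,19.75,0],0,40],
    [[0,0,0],0.157,60],
    [[0,0,0],0.157,60],
    [[0,0,0],0.157,60],
    [[0,0,0],0.157,60],
    [[0,0,0],0.157,60],
    [[0,0,0],0.157,60],
    [[0,0,0],0.157,60],
    [[0,0,0],0.157,60],
    [[0,0,0],0.157,60],
    [[0,0,0],0.157,60],
  ],
)

```text
time_s: 12.22
eef_pos: [0.5165, 0.0311, 0.3485]
eef_rot: [-0.0, 0.804, 0.595, -0.0]
wrist_force: [0.6, 0.7, -0.8]
opening: 0.702
grasp_force: 0.0
```

Request:
servo_tool(
  commands=[
    [[0,0,30],0,60],
    [[0,0,30],0,60],
    [[0,0,30],0,60],
    [[0,0,30],0,60],
    [[0,0,30],0,60],
    [[0,0,20],0,60],
    [[0,0,20],0,60],
    [[0,0,0],0,60],
  ],
)

```text
time_s: 13.22
eef_pos: [0.5152, 0.0311, 0.1572]
eef_rot: [-0.002, 0.802, 0.597, -0.001]
wrist_force: [-0.8, 0.4, 0.7]
opening: 0.701
grasp_force: 0.0
```

```bash
python3 - <<'E'
from h import *
o,R=tool(); print(w2b(o['eef_pos'])*1000,R[:,:2].T,ex,o['opening'],o['wrist_force'],o['q'],shift(b2w(-.035,.02,.063)))
shot('wrist','w3.png')
E
```

```text
[-37.3792  20.9974 157.161 ] [[ 0.2867  0.958  -0.0004]
 [ 0.958  -0.2867 -0.0043]] [ 0.9577 -0.2879] 0.7006320807200692 [-0.7773  0.408   0.6781] [-0.1701  0.1638  1.8358  0.0002  1.1464  0.1206] [-0.9662  2.7872 94.1502]
```

View pics/w3.png

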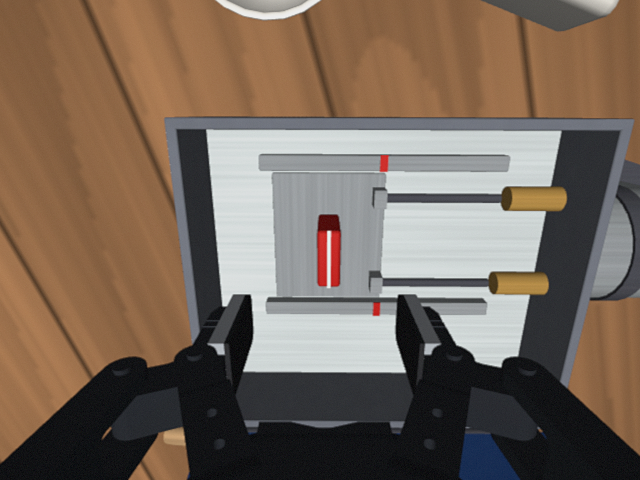

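The wrist view shows the tab at (329,258), with the white line on it, and the red marks at (384,163) and (376,308). The spring blocks at (378,198) and (376,282) are clear of the finger path. Next I correct by +2.8 mm, descend and pinch.

Request:
servo_tool(
  commands=[
    [[-1,2.8,14],0,40],
    [[0,0,14],0,40],
    [[0,0,14],0,40],
    [[0,0,14],0,40],
    [[0,0,14],0,40],
    [[0,0,12],0,40],
    [[0,0,12],0,40],
    [[0,0,0],0,40],
    [[0,0,0],0,0],
    [[0,0,0],0,0],
    [[0,0,0],0,0],
    [[0,0,0],0,0],
    [[0,0,0],0,0],
  ],
)

```text
time_s: 14.9
eef_pos: [0.5192, 0.0279, 0.0655]
eef_rot: [-0.0, 0.802, 0.597, -0.0]
wrist_force: [-4.5, 0.2, 5.6]
opening: 0.156
grasp_force: 58.9
```

```bash
python3 - <<'E'
from h import *
o,R=tool(); print(w2b(o['eef_pos'])*1000,o['opening'],o['grasp_force'],o['wrist_force'],shift(b2w(0,.02,.063)))
E
```

```text
[-32.7244  19.1321  65.5444] 0.1556381624465903 58.87019455432892 [-4.515   0.1984  5.5766] [ 0.8658 32.7256  2.53  ]
```

Request:
servo_tool(
  commands=[
    [[0,4,0],0,0],
    [[0,4,0],0,0],
    [[0,4,0],0,0],
    [[0,4,0],0,0],
    [[0,4,0],0,0],
    [[0,4,0],0,0],
    [[0,4,0],0,0],
    [[0,4,0],0,0],
    [[0,2,0],0,0],
    [[0,0,0],0,0],
    [[0,0,0],0,0],
  ],
)

```text
time_s: 16.27
eef_pos: [0.5504, 0.0185, 0.0655]
eef_rot: [-0.001, 0.802, 0.597, -0.001]
wrist_force: [-9.3, 1.4, 12.0]
opening: 0.154
grasp_force: 59.8
```

```bash
python3 - <<'E'
from h import *
o,R=tool(); print(w2b(o['eef_pos'])*1000,o['opening'],o['grasp_force'],o['wrist_force'])
c=shot('wrist','w4.png')
s=ctrl.camera('scene'); cv2.imwrite('pics/s4.png',cv2.resize(s['color'][180:320,240:420,::-1],None,fx=4,fy=4))
E
```

```text
[-0.0417 19.0601 65.5201] 0.15414353652989743 59.75954711437225 [-9.316   1.4389 12.0204]
```

View pics/w4.png

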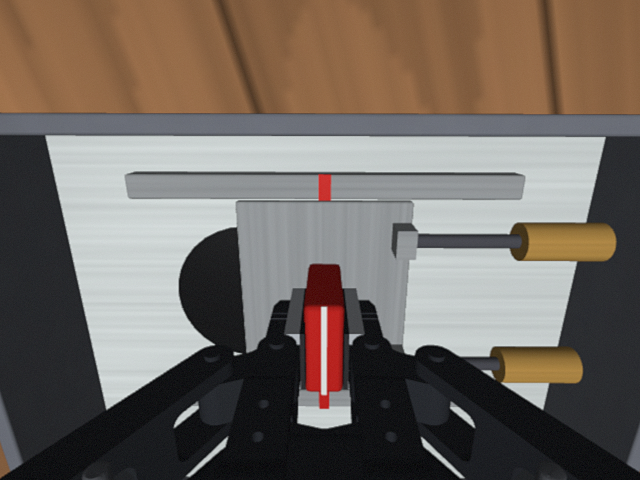

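View pics/s4.png

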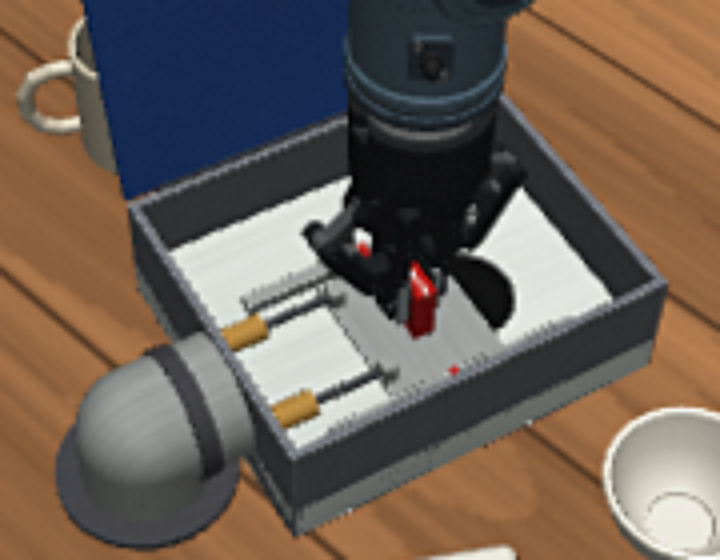

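The white line, at column 324, lines up with both red marks, at columns 324–325. The lid is clear of the arm. I'll hold briefly, then hand in.

Request:
servo_tool(
  commands=[
    [[0,0,0],0,0],
    [[0,0,0],0,0],
    [[0,0,0],0,0],
    [[0,0,0],0,0],
  ],
)

```text
time_s: 16.88
eef_pos: [0.5504, 0.0185, 0.0655]
eef_rot: [-0.001, 0.802, 0.597, -0.001]
wrist_force: [-9.6, 2.0, 10.9]
opening: 0.155
grasp_force: 59.8
```

```bash
python3 -c "
from h import *
o,R=tool(); print(w2b(o['eef_pos'])*1000,o['wrist_force']); print(ctrl.hand_in())"
```

```text
[-0.0685 19.0492 65.5119] [-9.6071  1.9935 10.8557]
the job is handed in; nothing more can be done
None
```

The job is handed in at about 17 s, with no verdict returned: the lid measured 1.75 rad, open on its stop and let go, and the fingers hold the gate at half travel with its white line on the red marks.

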